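# Clear the carving easel: gouge into the can, chips into the tote

## Task

Clear the sloping panel on the carving easel for the next cut. First stand the gouge upright in the steel can, handle down; then use the red scraper block, never the gripper itself, to wipe all five wood chips down over the panel's low edge into the blue tote, and lay the scraper back flat on the panel, in the clear strip along its top edge. Leave the can on its base, and do not disturb the meter, the solder spool or the mallet.

Things in the scene. Friction and masses are not known exactly. Their poses are not given: they have to be found in the camera images.
- panel: Dark wooden panel 300 x 300 x 18 mm with flush paler carved lines, fixed on an easel, sloping 24 degrees. Origin: centre of its upper face, 145 mm above the bench; x uphill along the face, y level across it, z square out of it. Low edge x = -150 mm (84 mm above the bench), top edge x = +150. No rims, only 10 mm high dogs at the top corners (x 135-149, |y| 132-148). Scraper's strip: x 60 to 150.
- tote: Open blue plastic tote on the bench under the panel's low edge, fixed: 150 x 350 mm outside, 55 mm high, walls 4 mm. Origin: centre of its underside; x (150 mm side) has the panel's uphill heading, y (350 mm side) runs along the low edge, z up. It reaches about 35 mm under the panel, so what falls over the low edge lands in it.
- scraper_grip (a point): Red scraper block flat on the panel's top strip, held by friction: body 50 mm (its x, along the slope) x 110 mm (its y, across) x 22 mm, black rubber sole, and on it a pale flat-sided wooden grip rail 22 mm thick (x), 90 mm long (y), 34 mm high; 56 mm high in all, 180 g. Point: middle of the rail, 40 mm above the sole; z square out of the sole.
- gouge_grip (a point): Carving gouge lying along the slope, handle downhill: brown octagonal handle 24 mm across, 135 mm long, then brass collar, 8 mm steel shank and 14 mm wide blade; 240 mm long, 140 g, does not roll. Point: on its axis (12 mm above the panel), on the handle, 118 mm from the butt, at the centre of mass; x from butt to blade tip, z out of the panel as it lies.
- gouge_butt (a point): Centre of the end face of the gouge's handle, 118 mm from gouge_grip towards -x.
- gouge_tip (a point): Cutting end of the gouge, 122 mm from gouge_grip towards +x.
- can: Plain round steel can standing loose on the bench, 66 mm outside and 60 mm inside diameter, 100 mm high, 450 g. Origin: centre of its underside, z up.
- can_in (a point): Centre of the can's inner floor, 5 mm above its underside; the rim is 95 mm above this point; axes as the can.
- chip1_c (a point): Loose chip of pale wood on the panel, about 34 x 18 mm and 9 mm thick, 10 g. The point is its centre, 4.5 mm above its underside.
- chip2_c (a point): Loose chip of pale wood on the panel, about 34 x 18 mm and 9 mm thick, 10 g. The point is its centre, 4.5 mm above its underside.
- chip3_c (a point): Loose chip of pale wood on the panel, about 34 x 18 mm and 9 mm thick, 10 g. The point is its centre, 4.5 mm above its underside.
- chip4_c (a point): Loose chip of pale wood on the panel, about 34 x 18 mm and 9 mm thick, 10 g. The point is its centre, 4.5 mm above its underside.
- chip5_c (a point): Loose chip of pale wood on the panel, about 34 x 18 mm and 9 mm thick, 10 g. The point is its centre, 4.5 mm above its underside.
- meter: Bystander: yellow multimeter with black face, 160 x 78 x 38 mm, lying on the bench. Origin: centre of its underside; x along its length.
- spool: Bystander: upright solder spool with a green end, 64 mm diameter, 50 mm high. Origin: centre of its underside.
- mallet: Bystander: carver's round wooden mallet standing on its head, 90 mm diameter at the foot, handle up, 235 mm high. Origin: centre of its underside.

How it is judged:
By the outcome, as a careful person would: the job done as asked, in the order asked, and still so for the second after the job is handed in, with the robot touching nothing.
It also fails if it takes over 72 s, if anything falls off the work surface, if the arm or the gripper's body presses on something with over 40 N, if the wrist force passes 120 N, or if a joint passes its speed limit or range.

## Robot

A 6-joint arm with a two-finger parallel gripper is mounted at the origin on the work surface. World frame = base frame: x ahead of the robot, y to its left, z up, the work surface at z = 0. Lengths are in m, angles in rad, forces in N, time in s.
With the tool pointing down it reaches from about 0.25 to 0.775 m from the base axis. Payload 4 kg.
Tool frame: the origin (TCP) lies at the very end of the fingers, on their centre line; the grasp point (between the pads) lies 19 mm behind it; x points along the fingers, z is the direction in which the jaws open and shut, and the axes are right-handed (so a half turn about x gives the same grasp; the last joint's range is limited). The gripper opens to 85 mm and grips with 20 to 120 N. Pads are 22 mm wide; open, the fingers measure 114 mm over their backs; the gripper's body (76 mm by 85 mm) begins 54 mm behind the grasp point. The pads swing forward as they close: fully open they stand 13 mm farther back than shut.
Start: joints at [1.045, 0.087, 1.371, -0, 1.684, -0.103], TCP at [0.226, 0.502, 0.231] pointing down, gripper open.
Joint ranges: [-3.1, 3.1], [-0.76, 2.03], [0.27, 2.55], [-1.08, 4.22], [0.17, 2.65], [-2.57, 2.57]. Speed limits (rad/s): [2.79, 2.79, 3.14, 3.14, 3.14, 3.14].

## Interface

Orientations are given as a rotation vector (axis times angle).
In Python, from rig import readout, imaging, ticket gives the robot as it stands.
- The arm moves only by the tool servo_tool, never from a script. Its argument "moves" is one flat list of numbers, 7 for each row, row after row: the turn, a rotation vector about the tool's x, y, z in degrees, then the shift along the tool's x, y, z in mm, then the opening in per cent of the stroke, from 0 (shut) to 100 (fully open). In form: [rx, ry, rz, dx, dy, dz, grip, rx, ry, rz, dx, dy, dz, grip, ...]. A call has 1 to 20 rows; each row is the pose to reach, as a shift and turn from the pose commanded when the call began, along the tool's axes at that moment; what a row does not reach only later rows make up. A row lasts 1/8 s, in which the tool goes at most 62.5 mm and 10.7 degrees, less where a joint would pass 70% of its speed; a pose out of reach is approached as far as the arm can. A call with a gripper value outside its range is refused whole. The fingers move at their own pace and stop on an object; "squeeze" is the grip in N (left out, the last holds). Time passes only in rows, so rows that repeat a pose let the fingers close. It gives the time, the measured TCP pose, the force and the opening at its end, in the units of the state.
- readout.read_state(): the state, without advancing time (a new reading comes with each control period).
- imaging.read_camera(name): name is "scene" or "side" or "wrist"; returns the picture (400x640x3 uint8, blue, green, red); there is no depth.
- imaging.camera_info(name): a dict with "intrinsics" (3x3 intrinsics, pixels), "camera_from_world" (4x4, takes a point from world to camera coordinates); the wrist camera has in their place "tool_from_camera" (4x4, takes a point from camera to tool coordinates, whose origin is the TCP and whose axes are the tool frame's). Camera axes: x right, y down, z forward; pixel columns grow to the right and rows downward; lengths in m; the calibration is good to about 2 mm. A picture is of the moment at which its call begins: read the wrist's pose just before it. camera_info takes no time and is no camera call.
- ticket.close_job(): hands the job in, once; it reports no verdict.
The state is a dict: "clock": time; "joint_positions": joint angles; "qvel": joint speeds; "joint_efforts": joint torques, N m; "tcp_pos": TCP position; "tcp_rot": TCP orientation; "wrist_force": force on the tool from outside, world axes, zero at the start; "wrist_torque": the same for the moment, N m; "width": finger opening in m.
Only numpy, scipy, OpenCV 4.12 (cv2) and the standard library are available. Lean on these libraries where they do the work, as an engineer would, in place of code of your own. Each camera call takes 0.05 s, during which the arm holds its last target. There are 200 camera calls.

## Working session

There is one attempt and no reset: what is moved stays moved. The work goes in short steps, Python scripts to look and compute and a tool call to move; the robot and the scene stay as the last step left them, time stands still between calls to the robot, and variables do not carry over. Pictures are saved under pics/ and viewed, about 8 in all and at most 12, crops included, and the job is handed in when it is done.

Besides the shell and the picture viewer there is one more tool, called after "Call:" by a JSON object that holds its "api" and its "payload", one argument or row to a line. servo_tool: Moves the arm, as the interface text tells. Its arguments: {"type":"object","properties":{"moves":{"type":"array","items":{"type":"number"}},"squeeze":{"type":"number"}},"required":["moves"]}

```bash
ls; mkdir -p pics; python3 - <<'E'
from rig import readout, imaging
import cv2,numpy as np
np.set_printoptions(precision=4,suppress=True)
s=readout.read_state(); print(s)
for n in ("scene","side","wrist"):
    cv2.imwrite(f"pics/{n}0.png",imaging.read_camera(n)); print(n,imaging.camera_info(n))
a=cv2.imread("pics/scene0.png");b=cv2.imread("pics/side0.png")
E
```

```text
pics
{'clock': 0.0, 'joint_positions': array([ 1.0449,  0.088 ,  1.3723,  0.    ,  1.6836, -0.1031]), 'qvel': array([-0.0004,  0.0018, -0.0018,  0.0015, -0.003 ,  0.0011]), 'joint_efforts': array([ -0.0017, -35.1886, -31.3258,  -0.0003,   0.011 ,   0.    ]), 'tcp_pos': array([0.2254, 0.5011, 0.2301]), 'tcp_rot': array([-0.8935,  1.3821,  0.8918]), 'wrist_force': array([ 0.3404, -0.4789,  0.3333]), 'wrist_torque': array([ 0.0205,  0.0626, -0.0033]), 'width': 0.08519613839270054}
scene {'intrinsics': array([[395.6585,   0.    , 325.0193],
       [  0.    , 395.6585, 203.6419],
       [  0.    ,   0.    ,   1.    ]]), 'camera_from_world': array([[ 0.4945,  0.8691, -0.0118, -0.2379],
       [ 0.6006, -0.3514, -0.7182, -0.2336],
       [-0.6283,  0.3481, -0.6957,  1.6731],
       [ 0.    ,  0.    ,  0.    ,  1.    ]])}
side {'intrinsics': array([[435.8665,   0.    , 328.2453],
       [  0.    , 435.8665, 203.6042],
       [  0.    ,   0.    ,   1.    ]]), 'camera_from_world': array([[ 0.9941, -0.1084, -0.0071, -0.5811],
       [-0.0847, -0.7324, -0.6756,  0.1211],
       [ 0.068 ,  0.6722, -0.7372,  1.1992],
       [ 0.    ,  0.    ,  0.    ,  1.    ]])}
wrist {'intrinsics': array([[306.016 ,   0.    , 327.9234],
       [  0.    , 306.016 , 199.6879],
       [  0.    ,   0.    ,   1.    ]]), 'tool_from_camera': array([[ 0.    , -0.2845,  0.9587, -0.1421],
       [ 0.0002, -0.9587, -0.2845,  0.072 ],
       [ 1.    ,  0.0002,  0.    ,  0.0005],
       [ 0.    ,  0.    ,  0.    ,  1.    ]])}
```

View pics/scene0.png

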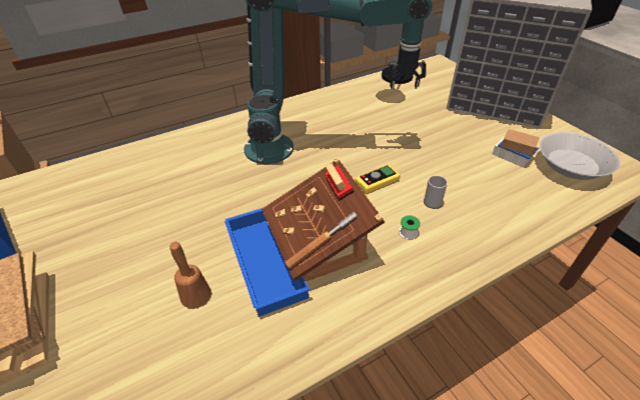

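View pics/side0.png

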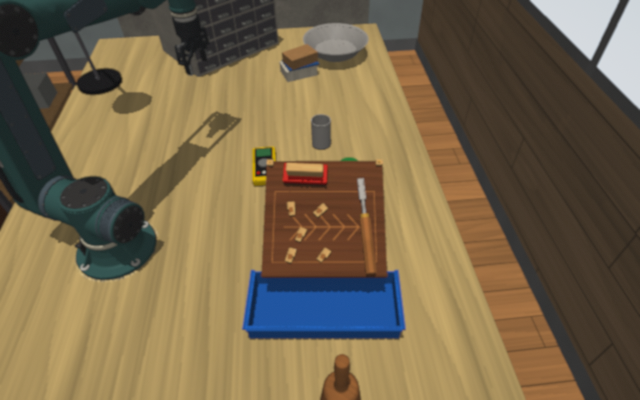

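The scene view shows the panel at about (320,220), the gouge along (290,268)-(355,215), scraper (340,182), can (435,192), spool (410,227), meter (378,178), and mallet (190,275). In the side view, uphill is about +y. The panel spans (265,165)-(385,278) and the can is at (321,132). Next I'll take enlarged crops to pick pixels.

```bash
python3 - <<'E'
import cv2,numpy as np
a=cv2.imread("pics/scene0.png")[150:310,225:465];b=cv2.imread("pics/side0.png")[105:285,240:400]
A=cv2.resize(a,None,fx=3.33,fy=3.33,interpolation=cv2.INTER_CUBIC);cv2.imwrite("pics/s1.png",A)
cv2.imwrite("pics/d1.png",cv2.resize(b,None,fx=3.33,fy=3.33,interpolation=cv2.INTER_CUBIC))
E
```

```text
(no output)
```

View pics/d1.png

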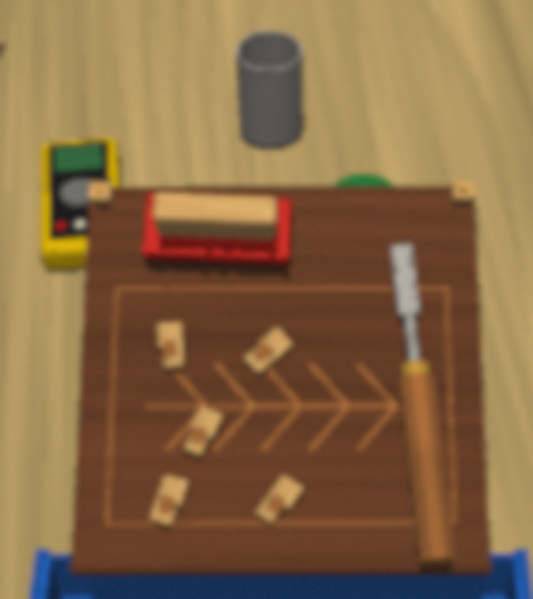

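View pics/s1.png

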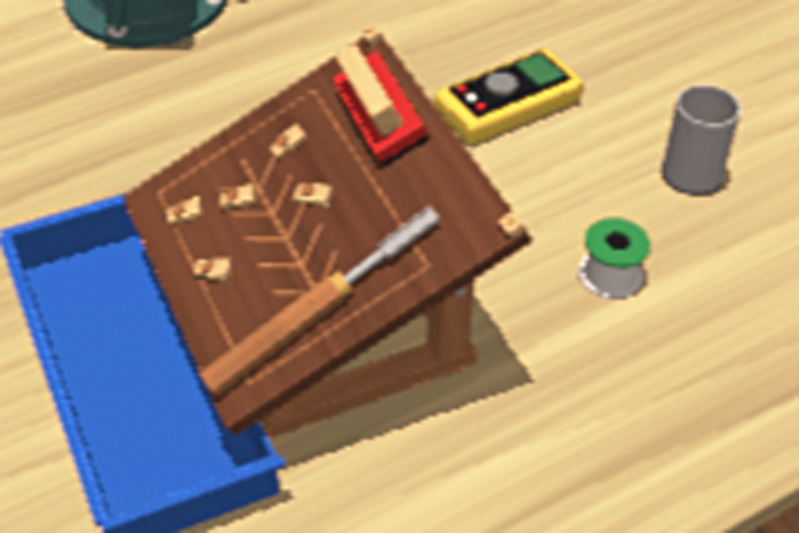

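The crops show the panel corners (side crop: (88,187), (474,187), (490,572), (72,572)), five chips, the scraper rail and gouge. The gouge runs from butt (436,560) to tip (402,243). Next: fit the panel pose and cast rays.

```bash
cat > h.py <<'E'
import numpy as np,cv2
from rig import readout, imaging
from scipy.spatial.transform import Rotation as R
from scipy.optimize import least_squares
np.set_printoptions(precision=1,suppress=True)
I={n:imaging.camera_info(n) for n in("scene","side","wrist")}
def cam(n,st=None):
    K=I[n]["intrinsics"]
    if n=="wrist":
        T=np.eye(4);T[:3,:3]=R.from_rotvec(st["tcp_rot"]).as_matrix();T[:3,3]=st["tcp_pos"]
        return K,np.linalg.inv(T@I[n]["tool_from_camera"])
    return K,I[n]["camera_from_world"]
def proj(c,P):
    K,E=c;q=np.atleast_2d(P)@E[:3,:3].T+E[:3,3];q=q@K.T;return q[:,:2]/q[:,2:]
def ray(c,uv):
    K,E=c;d=np.linalg.inv(K)@[uv[0],uv[1],1];return -E[:3,:3].T@E[:3,3],E[:3,:3].T@d
def cast(c,uv,p0,n):
    o,d=ray(c,uv);return o+d*((p0-o)@n)/(d@n)
def panel(x,y,yaw):
    t=np.radians(24);h=np.array([np.cos(yaw),np.sin(yaw),0]);ex=np.cos(t)*h+[0,0,np.sin(t)]
    ez=-np.sin(t)*h+[0,0,np.cos(t)];return np.c_[ex,np.cross(ez,ex),ez],np.array([x,y,.145])
def onp(c,uv,P,hgt): # panel coords mm
    M,o=P;w=cast(c,uv,o+M[:,2]*hgt,M[:,2]);return M.T@(w-o)*1000
C=np.array([[.15,.15,0],[.15,-.15,0],[-.15,-.15,0],[-.15,.15,0]])
E
cat > m1.py <<'E'
from h import *
f=lambda p,o:(np.array(p)+.5)/3.33-.5+np.array(o)
S=lambda *p:f(p,(225,150));D=lambda *p:f(p,(240,105))
sd=D([88,187],[474,187],[490,572],[72,572]);sc=S([372,28],[530,238],[230,425],[127,195])
cs,cd=cam("scene"),cam("side")
def res(q):
    M,o=panel(*q);W=C@M.T+o;return np.r_[(proj(cs,W)-sc).ravel(),(proj(cd,W)-sd).ravel()]
r=least_squares(res,[.55,.2,1.6]);P=panel(*r.x)
if __name__=="__main__":
    print(np.round(r.x,4));print(r.fun)
    for n,c,F,pts in(("side",cd,D,dict(butt=[436,560,12],collar=[416,368,12],tip=[402,243,5],railL=[155,196,56],railR=[277,198,56],bodyBL=[145,257,22],bodyBR=[290,262,22],bodyTR=[290,200,22],c1=[170,345,9],c2=[268,349,9],c3=[203,430,9],c4=[169,500,9],c5=[279,498,9])),
      ("scene",cs,S,dict(butt=[210,382,12],collar=[342,284,12],tip=[432,214,5],railA=[352,52,56],railB=[390,110,56],c1=[288,141,9],c2=[313,193,9],c3=[238,196,9],c4=[184,209,9],c5=[212,269,9]))):
        for k,v in pts.items(): print(n,k,onp(c,F(v[:2])[0],P,v[2]/1000))
    up=np.array([0,0,1.])
    for n,c,F,u in(("side",cd,D,(269,50)),("scene",cs,S,(707,107))):print(n,"can rim",cast(c,F(u)[0],np.array([0,0,.1]),up)*1000)
    print("side can base",cast(cd,D([271,131])[0],np.array([0,0,0]),up)*1000)
    print("spool",cast(cs,S([617,242])[0],np.array([0,0,.05]),up)*1000,"mallet top",cast(cs,np.array([176,246]),np.array([0,0,.235]),up)*1000)
    print("scene meter", [cast(cs,S(q)[0],np.array([0,0,.038]),up)*1000 for q in([437,92],[474,128],[582,82],[545,50])])
    print(P[0],P[1])
E
sed -i 's/S=lambda \*p:f(p/S=lambda *p:f(np.array(p)/' m1.py; sed -i 's/F(v\[:2\])\[0\]/F(v[:2])[0]/' m1.py; python3 m1.py
```

```text
[ 0.6 -0.1  1.5]
[ 1.6 -0.2 -0.3 -2.1 -1.2  1.2 -1.5  0.4  0.4 -0.5  0.3 -0.8  0.5 -0.3
 -0.5 -0.1]
side butt [-144.2 -109.5   12. ]
side collar [ -2.7 -99.2  12. ]
side tip [ 99.  -91.8   5. ]
side railL [116.2  92.2  56. ]
side railR [114.3   2.6  56. ]
side bodyBL [ 81.6 102.   22. ]
side bodyBR [77.2 -6.6 22. ]
side bodyTR [127.6  -6.5  22. ]
side c1 [16.5 82.6  9. ]
side c2 [13.2  9.8  9. ]
side c3 [-48.6  56.8   9. ]
side c4 [-100.3   80.2    9. ]
side c5 [-99.    1.3   9. ]
scene butt [-143.  -109.1   12. ]
scene collar [ -4.6 -99.   12. ]
scene tip [ 91.7 -83.7   5. ]
scene railA [113.3  83.2  56. ]
scene railB [111.2  -2.8  56. ]
scene c1 [18.5 79.4  9. ]
scene c2 [13.6  7.7  9. ]
scene c3 [-47.6  55.8   9. ]
scene c4 [-98.5  80.2   9. ]
scene c5 [-99.6  -1.7   9. ]
side can rim [600.8 376.9 100. ]
scene can rim [602.4 373.4 100. ]
side can base [600.6 374.4   0. ]
spool [672.8 209.8  50. ] mallet top [ 568.4 -474.4  235. ]
scene meter [array([381.8, 189.2,  38. ]), array([452.7, 191. ,  38. ]), array([449.7, 339.1,  38. ]), array([381.9, 337.5,  38. ])]
[[ 0.1 -1.  -0. ]
 [ 0.9  0.1 -0.4]
 [ 0.4  0.   0.9]] [ 0.6 -0.1  0.1]
```

```bash
cat >> h.py <<'E'
def pose(st):
    T=np.eye(4);T[:3,:3]=R.from_rotvec(st["tcp_rot"]).as_matrix();T[:3,3]=st["tcp_pos"];return T
def mk(x,z,p):
    x=np.array(x)/np.linalg.norm(x);z=np.array(z)-np.dot(z,x)*x;z/=np.linalg.norm(z)
    T=np.eye(4);T[:3,:3]=np.c_[x,np.cross(z,x),z];T[:3,3]=p;return T
def row(T0,T):
    D=np.linalg.inv(T0)@T;return np.r_[np.degrees(R.from_matrix(D[:3,:3]).as_rotvec()),D[:3,3]*1000]
E
cat > g.py <<'E'
from h import *
from m1 import P
M,o=P
W=lambda v:o+M@(np.array(v)/1000)
def gouge(a,hz,s=123):   # TCP pose with tilt a, TCP height hz over panel, contact at s from butt
    g=np.array([np.cos(np.radians(4.3)),np.sin(np.radians(4.3)),0]);gy=np.array([-g[1],g[0],0]);a=np.radians(a)
    x=-np.cos(a)*np.array([0,0,1])-np.sin(a)*g
    c=np.array([-144,-109.3,12])+s*g           # point on axis
    p=c+x*(12-hz)/np.cos(a)                      # TCP
    return x,gy,c,p
E
python3 - <<'E'
from g import *
np.set_printoptions(precision=3,suppress=True)
st=readout.read_state();T0=pose(st);print(T0,M,o)
for a in(35,45):
  x,gy,c,p=gouge(a,3+11*np.sin(np.radians(a)))
  for s in(1,-1):
    T=mk(M@x,s*M@gy,W(p));Tu=T.copy();Tu[:3,3]-=T[:3,0]*.09
    print(a,s,"pos",T[:3,3],"toolx",T[:3,0],"z",T[:3,2],"grasp",row(T0,T),"pre",row(T0,Tu),Tu[:3,3])
E
```

```text
[[-0.001 -0.912  0.41   0.225]
 [-0.001  0.41   0.912  0.501]
 [-1.     0.    -0.002  0.23 ]
 [ 0.     0.     0.     1.   ]] [[ 0.102 -0.994 -0.045]
 [ 0.908  0.111 -0.404]
 [ 0.407  0.     0.914]] [ 0.567 -0.075  0.145]
35 1 pos [ 0.664 -0.111  0.144] toolx [ 0.022 -0.193 -0.981] z [-0.999  0.043 -0.03 ] grasp [-111.187   11.87     5.503   86.873 -651.094 -377.975] pre [-111.187   11.87     5.503   -1.438 -642.177 -363.089] [ 0.662 -0.093  0.232]
35 -1 pos [ 0.664 -0.111  0.144] toolx [ 0.022 -0.193 -0.981] z [ 0.999 -0.043  0.03 ] grasp [  68.187    4.965  -10.709   86.873 -651.094 -377.975] pre [  68.187    4.965  -10.709   -1.438 -642.177 -363.089] [ 0.662 -0.093  0.232]
45 1 pos [ 0.664 -0.111  0.146] toolx [ 0.013 -0.36  -0.933] z [-0.999  0.043 -0.03 ] grasp [-109.992   21.567   12.098   85.262 -651.045 -377.988] pre [-109.992   21.567   12.098    1.266 -636.662 -349.043] [ 0.663 -0.078  0.23 ]
45 -1 pos [ 0.664 -0.111  0.146] toolx [ 0.013 -0.36  -0.933] z [ 0.999 -0.043  0.03 ] grasp [  67.76    10.931  -19.487   85.262 -651.045 -377.988] pre [  67.76    10.931  -19.487    1.266 -636.662 -349.043] [ 0.663 -0.078  0.23 ]
```

Call:
{"api": "servo_tool", "payload": {
  "moves": [0, 0, 0, -60, -10, -5, 100, 0, 0, 0, -120, -40, -20, 100, 68, 11, -19.5, -120, -637, -349, 100, 68, 11, -19.5, -120, -637, -349, 100, 68, 11, -19.5, -120, -637, -349, 100, 68, 11, -19.5, -120, -637, -349, 100, 68, 11, -19.5, -120, -637, -349, 100, 68, 11, -19.5, -120, -637, -349, 100, 68, 11, -19.5, -120, -637, -349, 100, 68, 11, -19.5, -120, -637, -349, 100, 68, 11, -19.5, -120, -637, -349, 100, 68, 11, -19.5, -120, -637, -349, 100, 68, 11, -19.5, -120, -637, -349, 100, 68, 11, -19.5, -120, -637, -349, 100, 68, 11, -19.5, -120, -637, -349, 100, 68, 11, -19.5, -60, -637, -349, 100, 68, 11, -19.5, 0, -637, -349, 100, 68, 11, -19.5, 0, -637, -349, 100, 68, 11, -19.5, 0, -637, -349, 100]
}}

```text
clock: 2.52
tcp_pos: [0.6646, -0.0773, 0.2354]
tcp_rot: [-0.247, 1.523, -0.328]
wrist_force: [0.3, -1.1, 1.6]
width: 0.085
```

```bash
python3 - <<'E'
from g import *
np.set_printoptions(precision=4,suppress=True)
st=readout.read_state();im=imaging.read_camera("wrist");cv2.imwrite("pics/w1.png",im);T0=pose(st);c=cam("wrist",st)
print(st["joint_positions"],T0)
g=np.array([np.cos(np.radians(4.3)),np.sin(np.radians(4.3)),0]);b=np.array([-144,-109.3,12])
print("pred px",proj(c,[W(b+s*g) for s in(0,60,123,240)]))
# gouge handle centreline: mask orange-brown
x,gy,cc,p=gouge(45,11);T=mk(M@x,-M@gy,W(p));print(row(T0,T))
E
```

```text
[-0.0257  0.3384  1.1077 -0.3696  1.6599 -0.0128] [[ 0.018   0.0561  0.9983  0.6646]
 [-0.3604  0.9317 -0.0458 -0.0773]
 [-0.9326 -0.3589  0.037   0.2354]
 [ 0.      0.      0.      1.    ]]
pred px [[325.417  251.606 ]
 [324.9936 231.6945]
 [324.3545 201.6334]
 [321.8641  84.5028]]
[-0.2893  0.2857 -0.0042 95.4378  1.0958 -2.3191]
```

View pics/w1.png

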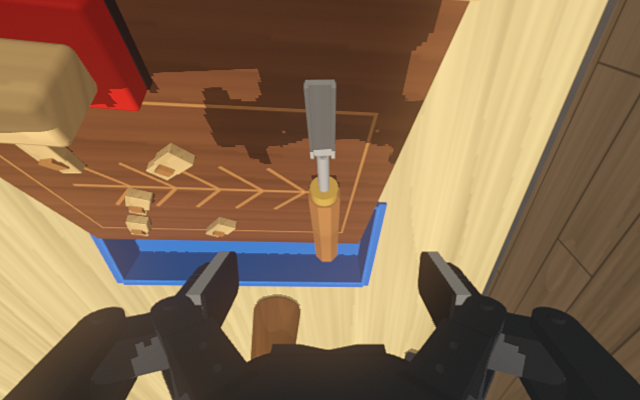

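The wrist view shows the gouge from butt (327,258) to tip (320,82), matching the predicted pixels within a few pixels. Next: descend and grip.

Call:
{"api": "servo_tool", "payload": {
  "moves": [0, 0, 0, 50, 1, -2, 100, 0, 0, 0, 94, 1, -2.5, 100, 0, 0, 0, 94, 1, -2.5, 100, 0, 0, 0, 94, 1, -2.5, 0, 0, 0, 0, 94, 1, -2.5, 0, 0, 0, 0, 94, 1, -2.5, 0, 0, 0, 0, 94, 1, -2.5, 0, 0, 0, 0, 94, 1, -2.5, 0, 0, 0, 0, 94, 1, -2.5, 0],
  "squeeze": 60
}}

```text
clock: 3.7
tcp_pos: [0.6629, -0.1108, 0.145]
tcp_rot: [-0.246, 1.526, -0.329]
wrist_force: [0.7, 0.9, 5.7]
width: 0.0216
```

Call:
{"api": "servo_tool", "payload": {
  "moves": [0, 0, 0, -30, -12, 1, 0, 0, 0, 0, -80, -30, 3, 0, 0, 0, 0, -140, -54, 5.5, 0, 0, 0, 0, -150, -58, 6, 0, 0, 0, 0, -150, -58, 6, 0]
}}

```text
clock: 4.32
tcp_pos: [0.6631, -0.1111, 0.304]
tcp_rot: [-0.246, 1.529, -0.328]
wrist_force: [0.4, 0.4, -1.9]
width: 0.022
```

```bash
cat > kin.py <<'E'
from h import *
# guess: Rz(q0) Ry(q1) Ry(q2) Rz(q3) Ry(q4) Rz(q5) then tool (x along fingers)
def Rz(a):return R.from_euler("z",a).as_matrix()
def Ry(a):return R.from_euler("y",a).as_matrix()
def rot(q,s3,s5):
    A=Rz(q[0])@Ry(q[1]+q[2])@Rz(s3*q[3])@Ry(q[4])@Rz(s5*q[5]);return A
if __name__=="__main__":
    np.set_printoptions(precision=4,suppress=True)
    st=readout.read_state();print(repr(st["joint_positions"]),repr(pose(st)),st["width"])
    Q=[[1.0449,.088,1.3723,0,1.6836,-.1031],[-.0257,.3384,1.1077,-.3696,1.6599,-.0128],st["joint_positions"]]
    Ts=[R.from_rotvec(v).as_matrix() for v in([-0.8935,1.3821,.8918],[-.247,1.523,-.328],st["tcp_rot"])]
    for s3 in(1,-1):
        for s5 in(1,-1):
            print(s3,s5,[ (rot(q,s3,s5).T@T).round(2).tolist() for q,T in zip(Q,Ts)])
    cv2.imwrite("pics/w2.png",imaging.read_camera("wrist"))
E
python3 kin.py
```

```text
array([-0.0777,  0.3351,  0.9769, -0.3726,  1.7718, -0.1104]) array([[ 0.0127,  0.0555,  0.9984,  0.6631],
       [-0.3587,  0.9322, -0.0473, -0.1111],
       [-0.9333, -0.3576,  0.0318,  0.304 ],
       [ 0.    ,  0.    ,  0.    ,  1.    ]]) 0.021967790040112695
1 1 [[[-0.0, 0.0, -1.0], [-0.0, 1.0, 0.0], [1.0, 0.0, -0.0]], [[-0.0, 0.0, -1.0], [0.0, 1.0, 0.0], [1.0, -0.0, -0.0]], [[-0.0, 0.0, -1.0], [0.0, 1.0, 0.0], [1.0, -0.0, -0.0]]]
1 -1 [[[-0.0, 0.2, -0.98], [-0.0, 0.98, 0.2], [1.0, 0.0, -0.0]], [[-0.0, 0.03, -1.0], [0.0, 1.0, 0.03], [1.0, -0.0, -0.0]], [[-0.0, 0.22, -0.98], [0.0, 0.98, 0.22], [1.0, -0.0, -0.0]]]
-1 1 [[[-0.0, 0.0, -1.0], [-0.0, 1.0, 0.0], [1.0, 0.0, -0.0]], [[0.03, -0.06, -1.0], [-0.67, 0.74, -0.06], [0.74, 0.67, -0.01]], [[0.12, -0.11, -0.99], [-0.65, 0.74, -0.16], [0.75, 0.67, 0.02]]]
-1 -1 [[[-0.0, 0.2, -0.98], [-0.0, 0.98, 0.2], [1.0, 0.0, -0.0]], [[0.01, -0.04, -1.0], [-0.67, 0.74, -0.04], [0.74, 0.67, -0.01]], [[-0.02, 0.06, -1.0], [-0.67, 0.74, 0.06], [0.75, 0.67, 0.02]]]
```

```bash
cat >> kin.py <<'E'
D=[([1.0449,.088,1.3723,0,1.6836,-.1031],[.2254,.5011,.2301]),([-.0257,.3384,1.1077,-.3696,1.6599,-.0128],[.6646,-.0773,.2354]),([-.0777,.3351,.9769,-.3726,1.7718,-.1104],[.6631,-.1111,.304])]
def fk(q,k):
    h,d0,dy,L1,L2,bx,L3=k
    A=Ry(q[1]+q[2]);p=np.array([d0,dy,h])+Ry(q[1])@[0,0,L1]+A@([bx,0,L2]+Rz(q[3])@Ry(q[4])@[0,0,L3])
    return Rz(q[0])@p
k0=np.array([.25,0,.057,.4,.4,0,.25])
fit=least_squares(lambda k:np.r_[np.concatenate([fk(q,k)-p for q,p in D])*1000,(k-k0)*3],k0)
K=fit.x
MT=np.array([[0,0,-1],[0,1,0],[1,0,0.]])
lo=np.array([-3.1,-.76,.27,-1.08,.17,-2.57]);hi=np.array([3.1,2.03,2.55,4.22,2.65,2.57])
def ik(T,q0):
    f=lambda q:np.r_[(fk(q,K)-T[:3,3])*5,(R.from_matrix(rot(q,1,1)@MT).inv()*R.from_matrix(T[:3,:3])).as_rotvec()]
    r=least_squares(f,np.clip(q0,lo+.01,hi-.01),bounds=(lo,hi));return r.x,np.abs(r.fun).max()
E
python3 - <<'E'
from kin import *
np.set_printoptions(precision=3,suppress=True)
print(K,np.abs(fit.fun).max())
a=np.radians(45)
for az in range(-60,181,30):
  h=np.array([np.cos(np.radians(az)),np.sin(np.radians(az)),0]);x=np.cos(a)*h-np.array([0,0,np.sin(a)]);z=np.cross(h,[0,0,1])
  for zz in(.26,.131):
    b=min((ik(mk(x,z,[.601,.375,zz]),q0) for q0 in([.5,.5,1.2,-.3,1.2,1.2],[.5,.5,1.2,-.3,1.2,-1.2],[.5,.5,1.2,1.5,1.2,0])),key=lambda t:t[1]);print(az,zz,b[0],round(b[1],3))
E
```

```text
[0.152 0.    0.057 0.449 0.5   0.1   0.325] 0.3008260052822055
-60 0.26 [ 0.851  0.487  1.093 -0.885  1.692 -2.57 ] 0.351
-60 0.131 [ 0.834  0.594  1.169 -0.844  1.595 -2.57 ] 0.221
-30 0.26 [ 0.707  0.269  1.206 -0.575  1.412  2.57 ] 0.232
-30 0.131 [ 0.653  0.301  1.394 -0.487  1.175  2.57 ] 0.267
0 0.26 [ 0.683  0.06   1.531 -0.57   0.973  2.439] 0.0
0 0.131 [ 0.667  0.156  1.683 -0.646  0.762  2.57 ] 0.023
30 0.26 [ 0.456 -0.049  1.641  0.069  0.766  1.473] 0.0
30 0.131 [0.456 0.057 1.805 0.101 0.497 1.434] 0.0
60 0.26 [0.238 0.037 1.556 0.634 1.043 0.578] 0.0
60 0.131 [0.238 0.139 1.715 0.757 0.842 0.371] 0.0
90 0.26 [0.146 0.259 1.304 0.78  1.473 0.109] 0.0
90 0.131 [ 0.146  0.347  1.458  0.812  1.303 -0.067] 0.0
120 0.26 [ 0.164  0.531  0.939  0.773  1.895 -0.187] 0.0
120 0.131 [ 0.164  0.596  1.103  0.735  1.728 -0.348] 0.0
150 0.26 [ 0.247  0.827  0.48   0.73   2.311 -0.426] 0.0
150 0.131 [ 0.247  0.849  0.698  0.617  2.123 -0.613] 0.0
180 0.26 [ 0.343  0.944  0.27   0.526  2.533 -0.857] 0.086
180 0.131 [ 0.362  1.096  0.27   0.422  2.483 -0.968] 0.001
```

View pics/w2.png

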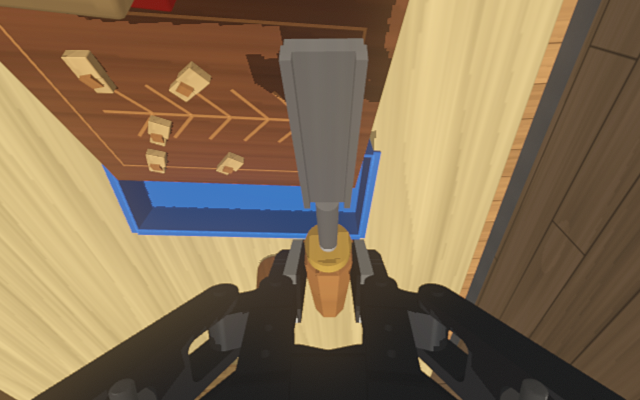

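```bash
cat > can.py <<'E'
from kin import *
def canpose(p,az=70,ang=45):
    a=np.radians(ang);h=np.array([np.cos(np.radians(az)),np.sin(np.radians(az)),0]);return mk(np.cos(a)*h-np.array([0,0,np.sin(a)]),np.cross(h,[0,0,1]),p)
E
python3 - <<'E'
from can import *
np.set_printoptions(precision=2,suppress=True)
st=readout.read_state();T0=pose(st)
tc=np.linalg.inv(I["wrist"]["tool_from_camera"]);Kw=I["wrist"]["intrinsics"]
for th in(40,43,45,47,50,55):
    t=np.radians(th);pts=[np.array([-np.sin(t),np.cos(t),0])*s for s in(.015,.117)]
    print(th,proj((Kw,tc),np.array(pts)).ravel())
for p in([.6631,-.1111,.40],[.601,.375,.40],[.601,.375,.26]):
    T=canpose(p);print(p,row(T0,T),ik(T,st["joint_positions"]))
up=T0.copy();up[2,3]=.40;print(row(T0,up))
E
```

```text
40 [326.78 244.3  325.28  18.69]
43 [326.78 245.84 325.13  36.51]
45 [326.77 246.89 325.03  50.52]
47 [326.77 247.96 324.93  66.33]
50 [326.77 249.59 324.78  93.53]
55 [326.77 252.37 324.54 148.35]
[0.6631, -0.1111, 0.4] [ 18.21  -2.18  65.18 -91.83 -35.27   3.22] (array([-0.59,  0.37,  0.89,  0.84,  1.96,  0.06]), np.float64(1.229849555528517e-13))
[0.601, 0.375, 0.4] [  18.21   -2.18   65.18 -266.55  414.63  -81.74] (array([0.19, 0.08, 1.24, 0.66, 1.4 , 0.57]), np.float64(3.913536161803677e-15))
[0.601, 0.375, 0.26] [  18.21   -2.18   65.18 -135.85  464.66  -85.61] (array([0.19, 0.1 , 1.49, 0.71, 1.18, 0.39]), np.float64(2.7755575615628914e-15))
[ -0.    -0.     0.   -91.88 -35.17   2.72]
```

The wrist view shows the gouge held firmly, with the blade end at row ~42 and the collar at (328,248). That matches the planned 45° in the tool, so it didn't slip. Next: carry it over the can.

Call:
{"api": "servo_tool", "payload": {
  "moves": [0, 0, 0, -55, -21, 2, 0, 0, 0, 0, -92, -35, 3, 0, 18.2, -2.2, 65.2, -266.5, 414.5, -82, 0, 18.2, -2.2, 65.2, -266.5, 414.5, -82, 0, 18.2, -2.2, 65.2, -266.5, 414.5, -82, 0, 18.2, -2.2, 65.2, -266.5, 414.5, -82, 0, 18.2, -2.2, 65.2, -266.5, 414.5, -82, 0, 18.2, -2.2, 65.2, -266.5, 414.5, -82, 0, 18.2, -2.2, 65.2, -266.5, 414.5, -82, 0, 18.2, -2.2, 65.2, -266.5, 414.5, -82, 0, 18.2, -2.2, 65.2, -266.5, 414.5, -82, 0, 18.2, -2.2, 65.2, -266.5, 414.5, -82, 0, 18.2, -2.2, 65.2, -200, 440, -84, 0, 18.2, -2.2, 65.2, -136, 464.5, -85.5, 0, 18.2, -2.2, 65.2, -136, 464.5, -85.5, 0, 18.2, -2.2, 65.2, -136, 464.5, -85.5, 0]
}}

```text
clock: 6.38
tcp_pos: [0.6025, 0.3738, 0.2617]
tcp_rot: [0.85, 1.33, 0.342]
wrist_force: [0.5, 0.5, -0.8]
width: 0.0217
```

```bash
python3 - <<'E'
from can import *
np.set_printoptions(precision=3,suppress=True)
st=readout.read_state();T0=pose(st);print(T0)
a=imaging.read_camera("scene")[90:230,350:500];b=imaging.read_camera("side")[60:200,240:390]
cv2.imwrite("pics/can1.png",np.hstack([cv2.resize(a,None,fx=2.6,fy=2.6,interpolation=2),cv2.resize(b,None,fx=2.6,fy=2.6,interpolation=2)]))
up=np.array([0,0,1.])
q=[T0[:3,3]-up*.123,T0[:3,3]]
for n,of in(("scene",(350,90)),("side",(240,60))):print(n,(proj(cam(n),q+[np.array([.601,.375,.1])])-of)*2.6)
T=canpose([.601,.375,.131]);print(row(T0,T))
E
```

```text
[[ 0.245  0.241  0.939  0.603]
 [ 0.664  0.664 -0.344  0.374]
 [-0.707  0.708  0.002  0.262]
 [ 0.     0.     0.     1.   ]]
scene [[231.978 215.87 ]
 [251.231 137.251]
 [226.31  237.617]]
side [[210.13  130.696]
 [208.014  41.224]
 [209.429 156.027]]
[  0.025   0.176  -0.047  92.747 -92.117  -2.163]
```

View pics/can1.png

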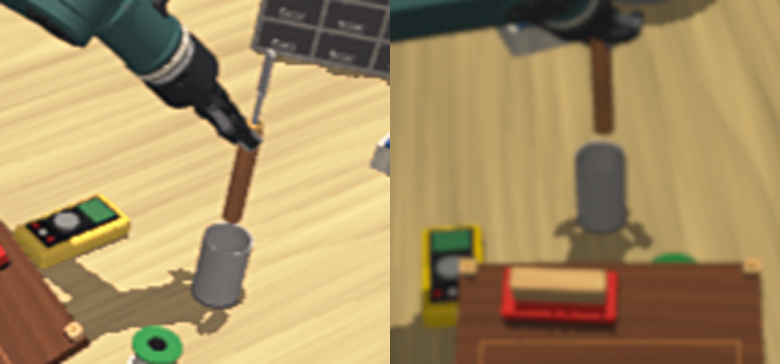

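The view shows the butt at (232,218), directly above the can rim centre (227,238). The side view agrees to about 2 mm. Next: lower it.

Call:
{"api": "servo_tool", "payload": {
  "moves": [0, 0, 0, 25, -24, -2, 0, 0, 0, 0, 45, -44, -2, 0, 0, 0, 0, 65, -64, -2, 0, 0, 0, 0, 80, -79, -2, 0, 0, 0, 0, 88, -88, -2, 0, 0, 0, 0, 92, -92, -2, 0, 0, 0, 0, 92, -92, -2, 0]
}}

```text
clock: 7.35
tcp_pos: [0.6008, 0.3753, 0.1325]
tcp_rot: [0.848, 1.329, 0.344]
wrist_force: [0.1, -0.3, -1.2]
width: 0.0223
```

Call:
{"api": "servo_tool", "payload": {
  "moves": [0, 0, 0, 1.5, -1.5, 0, 0, 0, 0, 0, 3, -3, 0, 0, 0, 0, 0, 3, -3, 0, 0]
}}

```text
clock: 7.72
tcp_pos: [0.6004, 0.3752, 0.1276]
tcp_rot: [0.848, 1.33, 0.343]
wrist_force: [-0.7, 0.0, -1.4]
width: 0.0223
```

Call:
{"api": "servo_tool", "payload": {
  "moves": [0, 0, 0, 1.5, -1.5, 0, 0, 0, 0, 0, 1.5, -1.5, 0, 0, 0, 0, 0, 1.5, -1.5, 0, 35, 0, 0, 0, 1.5, -1.5, 0, 40, 0, 0, 0, 1.5, -1.5, 0, 60, 0, 0, 0, 1.5, -1.5, 0, 90, 0, 0, 0, 1.5, -1.5, 0, 90, 0, 0, 0, -20, 0, 0, 90, 0, 0, 0, -60, 0, 0, 90, 0, 0, 0, -120, 0, 0, 90, 0, 0, 0, -180, 0, 0, 90, 0, 0, 0, -200, 0, 0, 90]
}}

```text
clock: 9.22
tcp_pos: [0.5521, 0.2399, 0.2748]
tcp_rot: [0.847, 1.321, 0.344]
wrist_force: [0.7, 0.2, -0.1]
width: 0.0768
```

```bash
cat > scr.py <<'E'
from can import *
from g import W,M,o
def scrape(x,y,h,s=-1,yaw=0): # TCP at panel (x,y), height h over panel; jaws along panel x
    c,sn=np.cos(np.radians(yaw)),np.sin(np.radians(yaw))
    return mk(-M[:,2],s*M@np.array([c,sn,0]),W([x,y,h]))
E
python3 - <<'E'
from scr import *
np.set_printoptions(precision=2,suppress=True)
st=readout.read_state();T0=pose(st);print(st["clock"],T0[:3,3],st["joint_positions"])
a=imaging.read_camera("scene")[90:230,350:500];b=imaging.read_camera("side")[60:200,240:390]
cv2.imwrite("pics/can2.png",np.hstack([cv2.resize(a,None,fx=2.6,fy=2.6,interpolation=2),cv2.resize(b,None,fx=2.6,fy=2.6,interpolation=2)]))
for s in(1,-1):
  for x,y,h in((103,46,120),(103,46,26),(103,-20,27),(-135,-20,27),(-135,70,27),(103,70,60)):
    T=scrape(x,y,h,s);print(s,x,y,h,T[:3,3]*1000,row(T0,T),*ik(T,[0,.3,1.2,.3,1.5,s*1.5]))
E
```

```text
9.225 [0.55 0.24 0.27] [-0.07 -0.07  1.64  0.77  1.37  0.2 ]
1 103 46 120 [526.61 -24.6  296.52] [ -99.68   23.7   -10.1  -197.08 -166.43   67.46] [-0.4   0.05  1.34  0.42  1.86 -1.76] 4.839462164341057e-13
1 103 46 26 [530.87  13.39 210.65] [ -99.68   23.7   -10.1  -110.29 -201.07   57.3 ] [-0.33  0.06  1.5   0.41  1.67 -1.77] 8.729683642627606e-13
1 103 -20 27 [596.41   5.64 211.56] [ -99.68   23.7   -10.1   -99.52 -190.19  121.51] [-0.31  0.2   1.34  0.41  1.68 -1.74] 2.7372548672133235e-13
1 -135 -20 27 [ 572.22 -210.43  114.76] [ -99.68   23.7   -10.1  -180.6  -408.17  172.06] [-0.64  0.38  1.31  0.36  1.67 -2.1 ] 3.9968028886505635e-15
1 -135 70 27 [ 482.78 -200.41  114.76] [ -99.68   23.7   -10.1  -196.55 -422.51   84.65] [-0.72  0.21  1.52  0.34  1.65 -2.19] 3.3107960817346785e-12
1 103 70 60 [505.48   2.32 241.71] [ -99.68   23.7   -10.1  -145.94 -192.37   37.67] [-0.37 -0.    1.5   0.41  1.74 -1.78] 6.801226248853709e-13
-1 103 46 120 [526.61 -24.6  296.52] [  77.77   -9.59  -22.49 -197.08 -166.43   67.46] [ 0.08 -0.49  2.3  -1.08  0.17 -2.57] 1.254689248577406
-1 103 46 26 [530.87  13.39 210.65] [  77.77   -9.59  -22.49 -110.29 -201.07   57.3 ] [ 0.14 -0.38  2.32 -1.08  0.17 -2.57] 1.118188787843329
-1 103 -20 27 [596.41   5.64 211.56] [  77.77   -9.59  -22.49  -99.52 -190.19  121.51] [ 0.11 -0.23  2.2  -1.08  0.17 -2.57] 1.125700045480678
-1 -135 -20 27 [ 572.22 -210.43  114.76] [  77.77   -9.59  -22.49 -180.6  -408.17  172.06] [-0.22 -0.07  2.18 -1.08  0.17 -2.57] 1.1729162023503397
-1 -135 70 27 [ 482.78 -200.41  114.76] [  77.77   -9.59  -22.49 -196.55 -422.51   84.65] [-0.22 -0.25  2.36 -1.08  0.17 -2.57] 1.1755699068946364
-1 103 70 60 [505.48   2.32 241.71] [  77.77   -9.59  -22.49 -145.94 -192.37   37.67] [ 0.16 -0.48  2.36 -1.08  0.2  -2.57] 1.1697927729774809
```

View pics/can2.png

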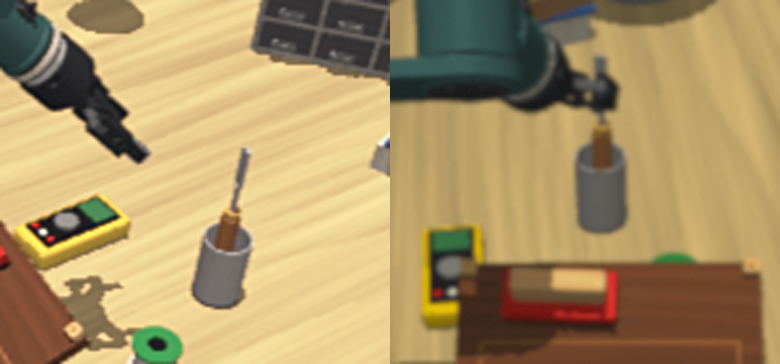

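Gouge is standing in the can (scene: collar (230,215), tip (245,150)), can upright, and the spool and meter look unmoved. Next is the scraper.

Call:
{"api": "servo_tool", "payload": {
  "moves": [0, 0, 0, -42, 42, 0, 90, 77.8, -9.6, -22.5, -239, -124, 67, 90, 77.8, -9.6, -22.5, -239, -124, 67, 90, 77.8, -9.6, -22.5, -239, -124, 67, 90, 77.8, -9.6, -22.5, -239, -124, 67, 90, 77.8, -9.6, -22.5, -239, -124, 67, 90, 77.8, -9.6, -22.5, -239, -124, 67, 90, 77.8, -9.6, -22.5, -239, -124, 67, 90, 77.8, -9.6, -22.5, -239, -124, 67, 90, 77.8, -9.6, -22.5, -197, -166.5, 67.5, 90, 77.8, -9.6, -22.5, -197, -166.5, 67.5, 90, 77.8, -9.6, -22.5, -197, -166.5, 67.5, 90]
}}

```text
clock: 10.82
tcp_pos: [0.5277, -0.022, 0.2926]
tcp_rot: [1.605, 1.446, -1.049]
wrist_force: [0.7, 0.5, 0.7]
width: 0.0771
```

```bash
python3 - <<'E'
from scr import *
np.set_printoptions(precision=2,suppress=True)
st=readout.read_state();T0=pose(st);im=imaging.read_camera("wrist");cv2.imwrite("pics/w3.png",im);c=cam("wrist",st)
print(st["clock"],st["joint_positions"],M.T@(T0[:3,3]-o)*1000)
# red body and pale rail
hsv=cv2.cvtColor(im,cv2.COLOR_BGR2HSV);m=(((hsv[...,0]<6)|(hsv[...,0]>174))&(hsv[...,1]>180)&(hsv[...,2]>80)).astype(np.uint8)
u,v=np.nonzero(m)[::-1];print("red bbox",u.min(),u.max(),v.min(),v.max(),m.sum())
P=(M,o)
print("pred body corners",proj(c,[W(q) for q in([129,101,22],[129,-9,22],[79,-9,22],[79,101,22])]).round(0).tolist(),"rail top",proj(c,[W(q) for q in([115,91,56],[115,1,56],[93,1,56],[93,91,56])]).round(0).tolist())
for y in(46,):print(row(T0,scrape(104,46,25,-1)))
E
```

```text
10.825 [-0.39  0.06  1.34  0.42  1.85  1.38] [103.85  45.24 115.29]
red bbox 262 358 135 267 4320
pred body corners [[299.0, 265.0], [295.0, 134.0], [361.0, 134.0], [357.0, 265.0]] rail top [[313.0, 275.0], [311.0, 154.0], [345.0, 154.0], [343.0, 275.0]]
[-0.01  0.01  0.41 90.29 -0.11 -0.17]
```

View pics/w3.png

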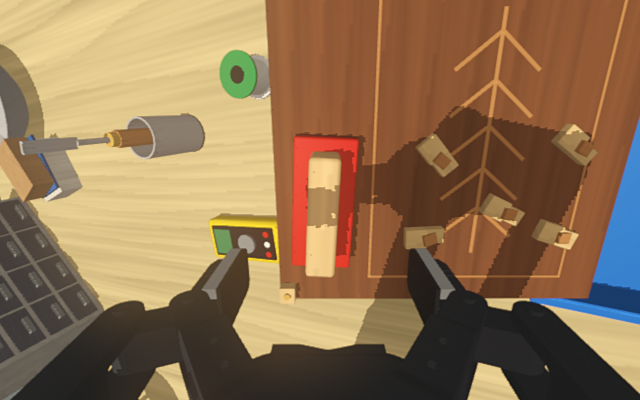

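The wrist view shows the scraper body at about (294,135)-(356,267) and the rail at (311,153)-(336,277), yawed roughly 2.5°. Chips, can and meter are undisturbed. Next: descend with that yaw and grip.

Call:
{"api": "servo_tool", "payload": {
  "moves": [2.5, 0, 0, 50, 0, -2, 90, 2.5, 0, 0, 85, 0, -2, 90, 2.5, 0, 0, 90, 0, -2, 90, 2.5, 0, 0, 90, 0, -2, 40, 2.5, 0, 0, 90, 0, -2, 0, 2.5, 0, 0, 90, 0, -2, 0, 2.5, 0, 0, 90, 0, -2, 0, 2.5, 0, 0, 90, 0, -2, 0, 2.5, 0, 0, 90, 0, -2, 0],
  "squeeze": 70
}}

```text
clock: 12.0
tcp_pos: [0.5313, 0.0152, 0.2111]
tcp_rot: [1.636, 1.429, -1.088]
wrist_force: [-0.1, -2.9, 5.7]
width: 0.0206
```

```bash
cat > now.py <<'E'
from scr import *
import sys
np.set_printoptions(precision=2,suppress=True)
st=readout.read_state();T0=pose(st);h0=M.T@(T0[:3,3]-o)*1000
print(st["clock"],"tcp in panel",h0,"x,z axes in panel",M.T@T0[:3,0],M.T@T0[:3,2],"force panel",M.T@st["wrist_force"],"w",st["width"])
E
python3 - <<'E'
from now import *
h=h0[2]
for x,y,z in((105,-20,8),(105,-20,1),(60,-20,1),(-135,-20,1),(-135,-20,40),(105,70,30),(105,70,1),(-135,70,1),(-135,70,40),(105,47,30),(105,47,0)):
    T=scrape(x,y,h+z,-1);q,e=ik(T,st["joint_positions"]);print((x,y,z),row(T0,T),q,round(e,4))
E
```

```text
12.0 tcp in panel [104.87  45.76  25.64] x,z axes in panel [-0.    0.01 -1.  ] [-1.    0.04  0.  ] force panel [-0.3  -0.18  6.36] w 0.020551894830895236
(105, -20, 8) [-2.55  0.09  0.3  -8.35 65.65 -3.05] [-0.31  0.2   1.33  0.41  1.69  1.41] 0.0
(105, -20, 1) [-2.55  0.09  0.3  -1.35 65.69 -3.06] [-0.3   0.2   1.34  0.41  1.68  1.41] 0.0
(60, -20, 1) [-2.55  0.09  0.3  -1.29 67.69 41.9 ] [-0.37  0.22  1.35  0.41  1.68  1.33] 0.0
(-135, -20, 1) [ -2.55   0.09   0.3   -1.    76.36 236.7 ] [-0.64  0.38  1.31  0.36  1.67  1.04] 0.0
(-135, -20, 40) [ -2.55   0.09   0.3  -40.    76.16 236.77] [-0.66  0.37  1.24  0.36  1.74  1.05] 0.0
(105, 70, 30) [ -2.55   0.09   0.3  -29.87 -24.38   1.  ] [-0.36 -0.    1.51  0.41  1.73  1.37] 0.0
(105, 70, 1) [ -2.55   0.09   0.3   -0.87 -24.22   0.95] [-0.34  0.    1.55  0.41  1.68  1.37] 0.0
(-135, 70, 1) [ -2.55   0.09   0.3   -0.52 -13.55 240.71] [-0.72  0.21  1.52  0.34  1.65  0.95] 0.0
(-135, 70, 40) [ -2.55   0.09   0.3  -39.52 -13.75 240.77] [-0.74  0.2   1.46  0.34  1.73  0.96] 0.0
(105, 47, 30) [ -2.55   0.09   0.3  -29.99  -1.4   -0.03] [-0.35  0.05  1.45  0.41  1.73  1.38] 0.0
(105, 47, 0) [-2.55  0.09  0.3   0.01 -1.24 -0.08] [-0.33  0.05  1.5   0.41  1.67  1.38] 0.0
```

Call:
{"api": "servo_tool", "payload": {
  "moves": [0, 0, 0, -8, 0, 0, 0, -2.5, 0, 0, -8.5, 30, -1, 0, -2.5, 0, 0, -8.5, 65.5, -3, 0, -2.5, 0, 0, -8.5, 65.5, -3, 0, -2.5, 0, 0, -4, 65.5, -3, 0, -2.5, 0, 0, -1.5, 65.5, -3, 0, -2.5, 0, 0, -1.5, 65.5, -3, 0]
}}

```text
clock: 12.88
tcp_pos: [0.5947, 0.0079, 0.2111]
tcp_rot: [1.604, 1.445, -1.052]
wrist_force: [-2.5, -4.3, 3.0]
width: 0.021
```

```bash
python3 - <<'E'
from now import *
cv2.imwrite("pics/w4.png",imaging.read_camera("wrist"))
E
```

```text
12.875 tcp in panel [104.67 -18.07  25.71] x,z axes in panel [-0.    0.01 -1.  ] [-1.  0.  0.] force panel [-2.92  1.99  4.59] w 0.02103136704875945
```

Call:
{"api": "servo_tool", "payload": {
  "moves": [0, 0, 0, -0.5, 2, 20, 0, 0, 0, 0, -0.5, 2, 40, 0, 0, 0, 0, -0.5, 2, 56, 0, 0, 0, 0, -0.5, 2, 72, 0, 0, 0, 0, -0.5, 2, 88, 0, 0, 0, 0, -0.5, 2, 104, 0, 0, 0, 0, -0.5, 2, 120, 0, 0, 0, 0, -0.5, 2, 136, 0, 0, 0, 0, -0.5, 2, 152, 0, 0, 0, 0, -0.5, 2, 168, 0, 0, 0, 0, -0.5, 2, 184, 0, 0, 0, 0, -0.5, 2, 200, 0, 0, 0, 0, -0.5, 2, 214, 0, 0, 0, 0, -0.5, 2, 228, 0, 0, 0, 0, -0.5, 2, 242, 0, 0, 0, 0, -0.5, 2, 242, 0]
}}

```text
clock: 14.92
tcp_pos: [0.5722, -0.2144, 0.1116]
tcp_rot: [1.606, 1.444, -1.054]
wrist_force: [-1.4, -3.7, 3.3]
width: 0.0211
```

```bash
python3 - <<'E'
from now import *
b=imaging.read_camera("side")[150:330,220:420];w=imaging.read_camera("wrist")
cv2.imwrite("pics/st1.png",np.hstack([cv2.resize(b,(440,396),interpolation=2),cv2.resize(w[::,100:540],(360,327))[:,:] if 0 else cv2.copyMakeBorder(cv2.resize(w,(360,225)),0,171,0,0,cv2.BORDER_CONSTANT)]))
E
```

```text
14.925 tcp in panel [-139.91  -20.43   25.71] x,z axes in panel [-0.    0.01 -1.  ] [-1.  0.  0.] force panel [-2.13  0.93  4.57] w 0.02107706975099514
```

View pics/st1.png

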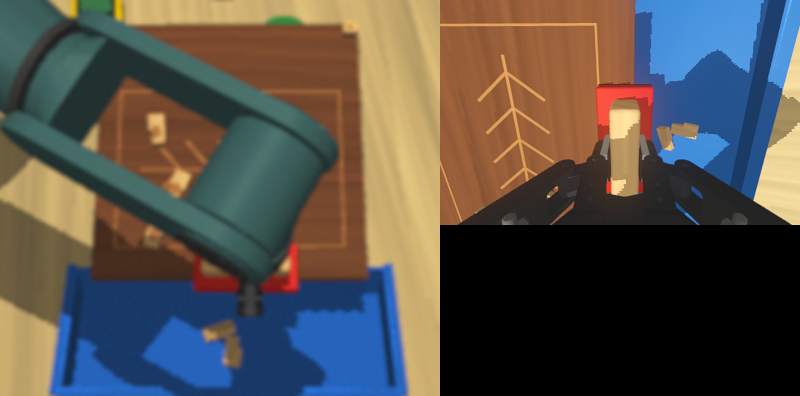

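The view shows two chips in the tote (side crop (220,330) and (232,350)), with three left on the panel's robot side. Next is the second stroke at y = +70.

Call:
{"api": "servo_tool", "payload": {
  "moves": [0, 0, 0, -40, 0, 0, 0, 0, 0, 0, -40, -20, -50, 0, 0, 0, 0, -40, -40, -100, 0, 0, 0, 0, -40, -60, -150, 0, 0, 0, 0, -40, -80, -200, 0, 0, 0, 0, -40, -90.5, -245, 0, 0, 0, 0, -40, -90.5, -245, 0, 0, 0, 0, -15, -90.5, -245, 0, 0, 0, 0, -4, -90.5, -245, 0, 0, 0, 0, 0, -90.5, -245, 0, 0, 0, 0, 0, -90.5, -245, 0]
}}

```text
clock: 16.4
tcp_pos: [0.5079, 0.0198, 0.2121]
tcp_rot: [1.605, 1.447, -1.053]
wrist_force: [-1.0, -2.4, 0.6]
width: 0.0209
```

```bash
python3 now.py
```

```text
16.4 tcp in panel [107.03  69.56  25.81] x,z axes in panel [-0.    0.01 -1.  ] [-1.  0.  0.] force panel [-2.07  0.77  1.62] w 0.020868987159376393
```

Call:
{"api": "servo_tool", "payload": {
  "moves": [0, 0, 0, 0, 0, 20, 0, 0, 0, 0, 0, 0, 40, 0, 0, 0, 0, 0, 0, 56, 0, 0, 0, 0, 0, 0, 72, 0, 0, 0, 0, 0, 0, 88, 0, 0, 0, 0, 0, 0, 104, 0, 0, 0, 0, 0, 0, 120, 0, 0, 0, 0, 0, 0, 136, 0, 0, 0, 0, 0, 0, 152, 0, 0, 0, 0, 0, 0, 168, 0, 0, 0, 0, 0, 0, 184, 0, 0, 0, 0, 0, 0, 200, 0, 0, 0, 0, 0, 0, 214, 0, 0, 0, 0, 0, 0, 230, 0, 0, 0, 0, 0, 0, 246, 0, 0, 0, 0, 0, 0, 246, 0]
}}

```text
clock: 18.4
tcp_pos: [0.4823, -0.2039, 0.112]
tcp_rot: [1.606, 1.446, -1.053]
wrist_force: [-0.2, 0.3, -1.0]
width: 0.021
```

```bash
python3 - <<'E'
from now import *
for n in("side","scene","wrist"):cv2.imwrite(f"pics/st2{n}.png",imaging.read_camera(n))
E
```

```text
18.4 tcp in panel [-139.33   70.11   25.95] x,z axes in panel [-0.    0.01 -1.  ] [-1.  0.  0.] force panel [-0.09  0.29 -1.  ] w 0.02100314126612623
```

Call:
{"api": "servo_tool", "payload": {
  "moves": [0, 0, 0, -40, 0, 0, 0, 0, 0, 0, -40, 5, -50, 0, 0, 0, 0, -40, 10, -100, 0, 0, 0, 0, -40, 15, -150, 0, 0, 0, 0, -40, 20, -200, 0, 0, 0, 0, -40, 23, -244, 0, 0, 0, 0, -40, 23, -244, 0, 0, 0, 0, -40, 23, -244, 0]
}}

```text
clock: 19.55
tcp_pos: [0.5286, 0.0003, 0.2478]
tcp_rot: [1.603, 1.447, -1.052]
wrist_force: [-0.2, -0.9, -1.6]
width: 0.0212
```

```bash
python3 - <<'E'
from now import *
b=imaging.read_camera("side")[105:345,225:425];w=imaging.read_camera("wrist")
cv2.imwrite("pics/st3.png",np.hstack([cv2.resize(b,(400,480),interpolation=2),cv2.copyMakeBorder(cv2.resize(w,(400,250)),0,230,0,0,cv2.BORDER_CONSTANT)]))
E
```

```text
19.55 tcp in panel [105.95  46.78  65.31] x,z axes in panel [-0.    0.01 -1.  ] [-1.  0.  0.] force panel [-1.52  0.12 -1.11] w 0.021153504493127417
```

View pics/st3.png

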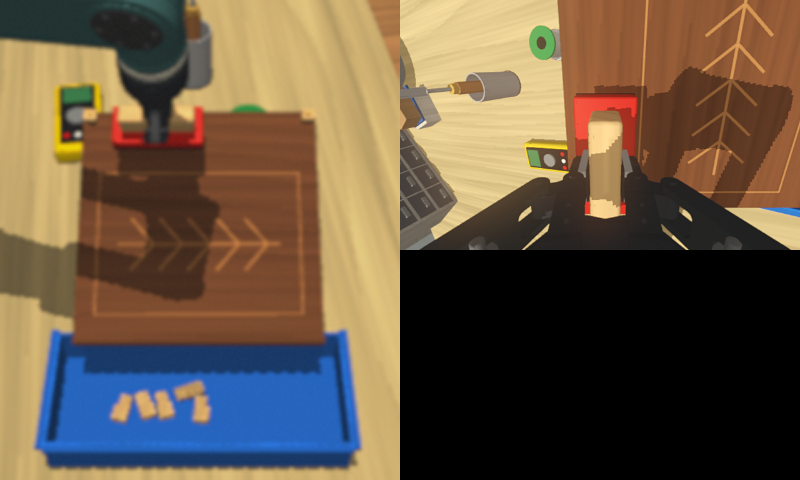

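All five chips are in the tote (around (160,400)), the panel is clear, and the gouge is still in the can. Next: lay the scraper down at x ≈ 105.

Call:
{"api": "servo_tool", "payload": {
  "moves": [0, 0, 0, 20, 0, 1, 0, 0, 0, 0, 34, 0, 1, 0, 0, 0, 0, 38, 0, 1, 0, 0, 0, 0, 39.5, 0, 1, 0, 0, 0, 0, 40, 0, 1, 0, 0, 0, 0, 40, 0, 1, 0]
}}

```text
clock: 20.4
tcp_pos: [0.5307, 0.0152, 0.2116]
tcp_rot: [1.605, 1.446, -1.051]
wrist_force: [0.8, -0.4, -0.4]
width: 0.0215
```

```bash
python3 now.py
```

```text
20.4 tcp in panel [105.01  46.4   26.15] x,z axes in panel [-0.    0.01 -1.  ] [-1.  0.  0.] force panel [-0.43 -0.87 -0.26] w 0.0214755913875481
```

Call:
{"api": "servo_tool", "payload": {
  "moves": [0, 0, 0, 0.7, 0, 0, 0, 0, 0, 0, 0.7, 0, 0, 0, 0, 0, 0, 0.7, 0, 0, 30, 0, 0, 0, 0.7, 0, 0, 40, 0, 0, 0, 0.7, 0, 0, 60, 0, 0, 0, 0.7, 0, 0, 75, 0, 0, 0, 0.7, 0, 0, 75, 0, 0, 0, -10, 0, 0, 75, 0, 0, 0, -40, 0, 0, 75, 0, 0, 0, -80, 0, 0, 75, 0, 0, 0, -130, 0, 0, 75, 0, 0, 0, -150, 0, 0, 75, 0, 0, 0, -150, 0, 0, 75, 0, 0, 0, -150, 0, 0, 75]
}}

```text
clock: 22.15
tcp_pos: [0.5248, -0.0452, 0.3472]
tcp_rot: [1.605, 1.448, -1.053]
wrist_force: [-0.4, 0.6, 0.6]
width: 0.0642
```

```bash
python3 - <<'E'
from now import *
b=imaging.read_camera("side")[85:345,225:425];s=imaging.read_camera("scene")[135:315,215:465];w=imaging.read_camera("wrist")
cv2.imwrite("pics/fin.png",np.hstack([cv2.resize(b,(360,468),interpolation=2),np.vstack([cv2.resize(s,(374,269),interpolation=2),cv2.resize(w,(374,199))])]))
E
```

```text
22.15 tcp in panel [104.72  45.55 174.71] x,z axes in panel [-0.    0.01 -1.  ] [-1.  0.  0.] force panel [0.74 0.47 0.31] w 0.06420099741849747
```

View pics/fin.png

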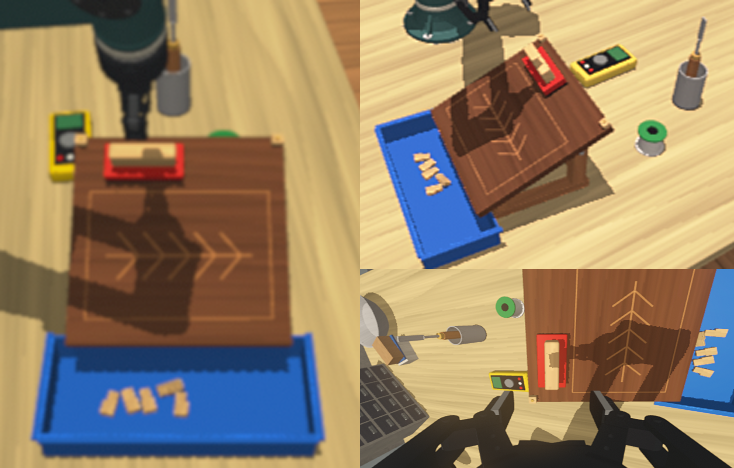

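The final picture shows the scraper flat on the top strip at (145,162), five chips in the tote, and the gouge standing in the upright can. The meter and spool are in place and the gripper is clear.

```bash
python3 -c "
from rig import ticket
print(ticket.close_job())"
```

```text
the job is handed in; nothing more can be done
None
```

The panel is cleared and the job is handed in, at about 22 s on the clock against the 72 s limit; the hand-in reports no verdict.

- **Gouge:** it went first and stands handle down in the steel can, with the can on its base.
- **Chips:** two strokes with the red scraper, centred at y = −20 mm and y = +70 mm, wiped all five into the blue tote.
- **Scraper:** it lies flat on the top strip, centred at about x = 105 mm, y = 46 mm.

The last pictures, from all three cameras, show:
- All five chips in the tote and the panel empty apart from the scraper.
- The gouge standing and the gripper clear of everything.
- The meter and spool where they started. The mallet was outside those last crops, so I did not re-check it, but the arm never went near it.

The wrist force readings after each move stayed under about 7 N, and no check failed. One thing disagreed slightly: the gripper read about 22 mm on the 24 mm handle and 21 mm on the 22 mm rail, but neither slipped.

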